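# Mark the spring bench and hold it at the mark

## Robot

A 6-joint arm with a two-finger parallel gripper is mounted at the origin on the work surface. World frame = base frame: x ahead of the robot, y to its left, z up, the work surface at z = 0. Lengths are in m, angles in rad, forces in N, time in s.
With the tool pointing down it reaches from about 0.35 to 0.975 m from the base axis. Payload 4.9 kg.
Tool frame: the origin (TCP) lies at the very end of the fingers, on their centre line; the grasp point (between the pads) lies 19 mm behind it; z points along the fingers, y is the line along which they close (so a half turn about z gives the same grasp; the last joint's range is limited). The gripper opens to 85 mm and grips with 20 to 120 N. Pads are 22 mm wide; open, the fingers measure 114 mm over their backs; the gripper's body (76 mm by 85 mm) begins 54 mm behind the grasp point. The pads swing forward as they close: fully open they stand 13 mm farther back than shut.
Start: joints at [-1.448, 0.053, 1.613, -0, 1.476, -0.119], TCP at [0.15, -0.607, 0.231] pointing down, gripper open.
Joint ranges: [-3.01, 3.01], [-1.01, 2.22], [0.06, 2.58], [-1.02, 4.17], [0.09, 2.62], [-3.14, 3.14]. Speed limits (rad/s): [2.57, 2.57, 3.14, 3.14, 3.14, 3.14].

## Interface

Orientations are given as a rotation vector (axis times angle).
In Python, from station import ctrl, imaging gives the robot as it stands.
- The arm moves only by the tool play_rows, never from a script. Its argument "series" is a list of rows, each a list of 3 entries, a list of its own where there are three numbers: the opening, from 0 (shut) to 1 (fully open), then the shift along the tool's x, y, z each as a share of 0.05 m, from -1 to 1, then the turn, a rotation vector about the tool's x, y, z each as a share of 8 degrees, from -1 to 1. In form: [[grip, [dx, dy, dz], [ax, ay, az]], ...]. A call has 1 to 8 rows; each row shifts and turns the commanded pose from where the row before left it, along the tool's axes as they then stand; what a row does not reach is not made up. A row lasts 1/8 s, in which the tool goes at most 62.5 mm and 10.7 degrees, less where a joint would pass 70% of its speed; a pose out of reach is approached as far as the arm can. A call with a number of a shift or a turn outside -1 to 1 is refused whole. A call with a gripper value outside its range is refused whole. The fingers move at their own pace and stop on an object; "force" is the grip in N (left out, the last holds). Time passes only in rows, so rows that do not move let the fingers close. It gives the time, the measured TCP pose, the force, the opening and the grip force at its end, in the units of the state.
- ctrl.get_obs(): the state, without advancing time (a new reading comes with each control period).
- imaging.get_image(name): name is "scene" or "top"; returns a dict with "color" (384x512x3 uint8, blue, green, red), "fx", "fy", "cx", "cy" (pixels), "extrinsics" (4x4, takes a point from world to camera coordinates). Camera axes: x right, y down, z forward; pixel columns grow to the right and rows downward; lengths in m; the calibration is good to about 2 mm. A picture is of the moment at which its call begins. There is no depth.
- ctrl.finish_job(): hands the job in; it is judged then, once.
The state is a dict: "t": time; "q": joint angles; "dq": joint speeds; "effort": joint torques, N m; "tool_pos": TCP position; "tool_rot": TCP orientation; "contact_force": force on the tool from outside, world axes, zero at the start; "wrist_torque": the same for the moment, N m; "opening": finger opening in m; "grip_force": force on a finger pad.
Only numpy, scipy, OpenCV 4.12 (cv2) and the standard library are available. Lean on these libraries where they do the work, as an engineer would, in place of code of your own. Each camera call takes 0.05 s, during which the arm holds its last target. There are 200 camera calls.

## Task

Take the yellow sprung clip from its stand and clip it upright over the top edge of the white scale board, centred on the red line, and let go of it. Then pull the spring-return slide out by its red grip until its orange pointer is in line with the red line, and finish while still holding it there; the clip stays on the line. Leave the blue clip and the other things on the bench undisturbed.

Things in the scene. Friction and masses are not known exactly. Their poses are not given: they have to be found in the camera images.
- mark (a point): the red line, 3 mm wide, painted over the top edge and down the front face of the spring bench's white upright scale board; its place along the board varies. Point: on the top edge, mid-thickness (board 6 mm thick), 85 mm above the table. x = along the board, the pull direction; y = across it, away from the slide; z up. The board is 70 mm tall and runs on at least 90 mm either way
- pointer (a point): tip of the orange pointer of the slide, which travels 1 mm in front of the scale board (on the side towards the slide), 50 mm above the table, below the jaws of any clip on the board; same axes as mark
- grip_top (a point): centre of the top of the red upright grip on the slide: 14 mm thick along the pull direction x, 30 mm wide along y, its free part 70 mm tall, top 117 mm above the table. It is 60 mm ahead of the pointer along x and 80 mm from the board's mid plane; same axes as mark
- carriage: the slide that carries the red grip and the pointer, on a steel rail; origin on its middle plane, level with the pointer along x, 37 mm above the table; same axes as mark
- slide (a joint): how far the slide is pulled out, m: 0 = home, 0.135 = stop; needs about 3 N to start and 0.6 N more per cm, and springs back if let go. The line lies 0.07 to 0.12 m out
- rig: the spring bench, fixed to the table: aluminium base 420 x 140 x 15 mm, blue spring barrel at one end; x = pull direction, y = towards the scale board. Origin under the base, 40 mm ahead of its middle along x; the scale board's mid plane is at y = +45 mm, the slide's at y = -35 mm
- stand: clip stand, fixed: wooden foot 200 x 80 x 20 mm with an upright clear strip 190 mm long (along x), 6 mm thick (along y), top edge 85 mm above the table. Origin: centre of the underside. The two clips stand on it 45 mm either side of the middle, in either order
- clip_yellow: yellow sprung clip like a clothes peg, 45 g, standing jaws down on the stand's strip. Origin: mid-width on the pivot axis, 16 mm above the strip's top edge. x = pivot axis, along the edge it bites; y = the way it opens; z up, jaws at -z. 20 mm wide along x; jaw pads 20 to 34 mm below the pivot, handles reach 44 mm above it. The frame belongs to one half: it leans 0.25 rad about x while pinched open
- clip_yellow_jaw (a joint): opening of the yellow clip, rad: 0 = biting a 6 mm edge with about 5 N (handles in a V, outside width 31 mm at 20 mm above the pivot, 39 mm at 35 mm above); 0.5 = stop, reached by pinching the handles along y with about 7 N at 30 mm above the pivot (handles then parallel, 22 mm over all, jaws gape 16 to 23 mm); -0.15 = empty and shut
- clip_blue: BLUE clip, the same as the yellow one; not to be moved. Origin: its pivot
- slice_a: wood slice with bark, 90 mm across, 18 mm thick, lying flat; origin: centre of the underside; bystander
- slice_b: wood slice with bark, 76 mm across, 18 mm thick, lying flat; origin: centre of the underside; bystander
- pen: white pen with blue cap, 120 x 9 x 9 mm, lying along its x; origin: centre of the underside; bystander
- beaker: glass beaker, 70 mm across, 90 mm tall; origin: centre of the underside; bystander
- weight: brass weight, 48 mm across, 68 mm tall; origin: centre of the underside; bystander
Not all that is in view belongs to the job. Several things have the shape of the clip_yellow; the one meant has the colours described above.

How it is judged:
By the outcome, as a careful person would: the job done as asked, in the order asked, and still so for the second after the job is handed in, while the arm keeps its last pose, push and grip.
It also fails if it takes over 48 s, if anything falls off the work surface, if the arm or the gripper's body presses on something with over 40 N, if the wrist force passes 120 N, or if a joint passes its speed limit or range.

## Working session

There is one attempt and no reset: what is moved stays moved. The work goes in short steps, Python scripts to look and compute and a tool call to move; the robot and the scene stay as the last step left them, time stands still between calls to the robot, and variables do not carry over. Pictures are saved under pics/ and viewed, at most 10 in all, crops included, and the job is handed in when it is done.

Besides the shell and the picture viewer there is one more tool, called after "Emit:" in YAML: its name, and indented under it one key for each argument. play_rows: Moves the arm, as the interface text tells. Shift numbers are shares of 0.05 m and turn numbers shares of 8 degrees, none past 1 either way. Its arguments: {"type":"object","properties":{"series":{"type":"array"},"force":{"type":"number"}},"required":["series"]}

```bash
mkdir -p pics; python3 - <<'E'
from station import ctrl, imaging
import cv2,numpy as np
o=ctrl.get_obs(); print({k:np.round(o[k],3) for k in ('t','tool_pos','tool_rot','opening','contact_force')})
for n in ('scene','top'):
    d=imaging.get_image(n); cv2.imwrite(f'pics/{n}0.png',d['color'])
    print(n,d['fx'],d['fy'],d['cx'],d['cy'],np.round(d['extrinsics'],4).tolist())
E
```

```text
{'t': np.float64(0.0), 'tool_pos': array([ 0.15 , -0.606,  0.23 ]), 'tool_rot': array([-3.117, -0.379,  0.   ]), 'opening': np.float64(0.086), 'contact_force': array([-0.946,  0.21 , -0.634])}
scene 365.7789160520144 365.7789160520144 257.4128372482602 191.85492711588077 [[0.3608, 0.9326, -0.0017, -0.2014], [0.5747, -0.2237, -0.7872, -0.2412], [-0.7345, 0.2831, -0.6167, 1.6372], [0.0, 0.0, 0.0, 1.0]]
top 425.9914213937073 425.9914213937073 254.2129632185955 195.2739196121017 [[-0.0297, -0.9996, -0.0044, 0.0346], [-0.9953, 0.0299, -0.0925, 0.6076], [0.0926, 0.0017, -0.9957, 1.848], [0.0, 0.0, 0.0, 1.0]]
```

View pics/scene0.png

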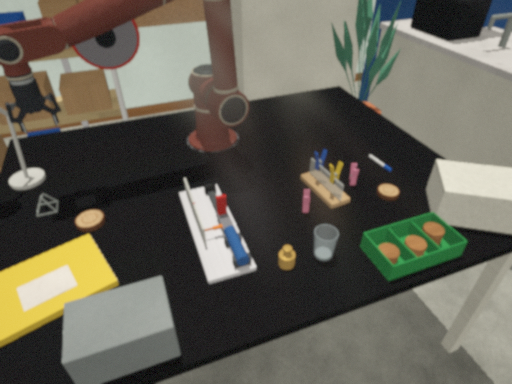

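View pics/top0.png

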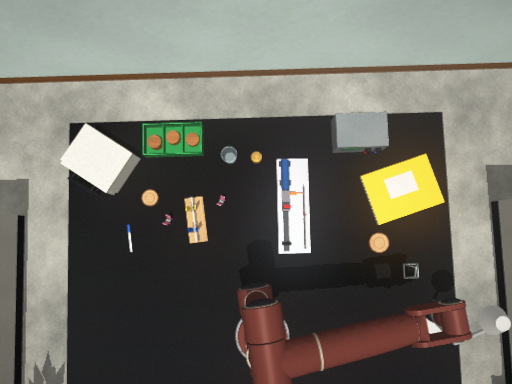

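The scene view shows the rig near (215,232), the stand near (325,187), pink clip-shaped distractors, and bystanders. In the top view the rig is at (293,205) and the stand at (196,220). I'll enlarge both.

```bash
cat > h.py <<'E'
import cv2,numpy as np
from station import ctrl,imaging
def cap(n): return imaging.get_image(n)
def proj(d,p):
    E=d['extrinsics']; c=E[:3,:3]@np.asarray(p,float)+E[:3,3]
    return np.array([d['fx']*c[0]/c[2]+d['cx'],d['fy']*c[1]/c[2]+d['cy']])
def ray(d,u,v):
    E=d['extrinsics'];R=E[:3,:3]
    return -R.T@E[:3,3], R.T@np.array([(u-d['cx'])/d['fx'],(v-d['cy'])/d['fy'],1])
def onz(d,u,v,z):
    o,r=ray(d,u,v); return o+r*(z-o[2])/r[2]
def tri(rays):
    A=0;b=0
    for o,r in rays:
        r=r/np.linalg.norm(r);P=np.eye(3)-np.outer(r,r);A=A+P;b=b+P@o
    return np.linalg.solve(A,b)
def crop(d,x,y,w,h,s): return cv2.resize(d['color'][y:y+h,x:x+w],None,fx=s,fy=s,interpolation=cv2.INTER_CUBIC)
E
python3 - <<'E'
from h import *
t=cap('top');s=cap('scene')
a=np.hstack([crop(s,290,140,80,70,5),crop(t,160,185,80,70,5)])
b=np.hstack([crop(s,170,170,100,60,4),crop(t,262,152,60,60,4),]); b=np.hstack([b,np.zeros((240,160,3),np.uint8)])
cv2.imwrite('pics/c1.png',np.vstack([a,b]))
E
```

```text
(no output)
```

View pics/c1.png

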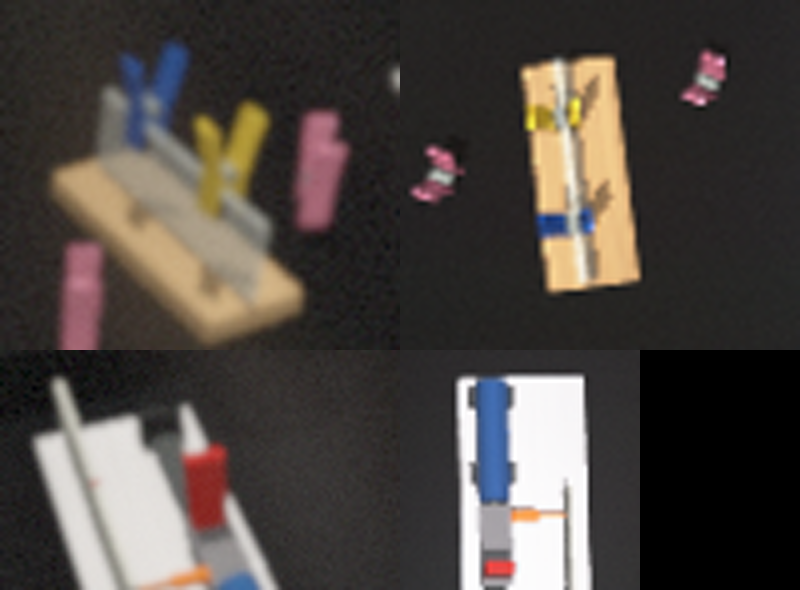

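Yellow candidates: the yellow clip on the stand at scene (335,172) / top (191,208); blue clip on the stand at scene (321,160), and two pink ones on the table at scene (306,200) and (354,173). The crop confirms that the yellow one on the stand is the one meant, by colour and place. The red line shows faintly on the board near scene (193,203). The pull direction is towards the robot (world -x).

```bash
cat > m.py <<'E'
from h import *
def avg(n,k=4):
    ds=[cap(n) for _ in range(k)]; d=ds[0]; d['color']=np.mean([x['color'] for x in ds],0).astype(np.uint8); return d
def rect(d,mask,z):
    c=max(cv2.findContours(mask,cv2.RETR_EXTERNAL,cv2.CHAIN_APPROX_NONE)[0],key=cv2.contourArea)
    w=np.array([onz(d,*p[0],z)[:2] for p in c],np.float32)
    return cv2.minAreaRect(w*1000)
E
python3 - <<'E'
from m import *
t=avg('top');s=avg('scene')
def sub(d,x0,y0,x1,y1,f):
    m=np.zeros(d['color'].shape[:2],np.uint8); i=d['color'].astype(int); m[y0:y1,x0:x1]=(f(i[...,0],i[...,1],i[...,2])*255)[y0:y1,x0:x1]; return m
m=sub(t,178,190,215,250,lambda b,g,r:(r>110))
print('stand',rect(t,m,.02))
m=sub(t,268,150,320,260,lambda b,g,r:(r+g+b>330)); m=cv2.morphologyEx(m,cv2.MORPH_CLOSE,np.ones((9,9)))
print('rig',rect(t,m,.015))
def cen(d,m):
    n,l,st,c=cv2.connectedComponentsWithStats(m); return [(st[i,4],c[i].round(2)) for i in range(1,n)]
print('yel',cen(t,sub(t,180,195,215,215,lambda b,g,r:(r>90)&(g>.75*r)&(b<.35*r))))
print('yelS',cen(s,sub(s,325,150,350,190,lambda b,g,r:(r>90)&(g>.7*r)&(b<.4*r))))
red=lambda b,g,r:(r-(g+b)/2)
for n,d,(x0,y0,x1,y1) in(('scene',s,(183,178,203,222)),('top',t,(300,180,310,252))):
    i=d['color'][y0:y1,x0:x1].astype(int); R=i[...,2]-i[...,:2].mean(-1)
    for k in np.argsort(R.ravel())[::-1][:12]:
        v,u=divmod(k,R.shape[1]); print(n,u+x0,v+y0,R[v,u],i[v,u])
m=sub(t,278,190,300,216,lambda b,g,r:(r>120)&(g<90)&(b<90)); print('grip',[(a,c,onz(t,*c,.117).round(4)) for a,c in cen(t,m)])
m=sub(t,285,183,304,203,lambda b,g,r:(r>120)&(g>.4*r)&(g<.75*r)&(b<.5*r)); print('ptr',[(a,c,onz(t,*c,.05).round(4)) for a,c in cen(t,m)])
E
```

```text
stand ((511.65618896484375, 277.7706604003906), (201.62109375, 82.61810302734375), 5.988236427307129)
rig ((561.114990234375, -153.15768432617188), (143.44398498535156, 422.0899963378906), 89.32405090332031)
yel [(np.int32(21), array([186.76, 207.81])), (np.int32(7), array([194.43, 207.71]))]
yelS [(np.int32(132), array([336.01, 168.37]))]
scene 193 203 27.5 [158 167 190]
scene 193 202 22.5 [173 182 200]
scene 192 203 22.5 [136 145 163]
scene 194 203 20.5 [184 191 208]
scene 194 202 19.0 [192 198 214]
scene 193 204 18.5 [161 170 184]
scene 192 202 17.5 [155 164 177]
scene 192 204 15.5 [134 143 154]
scene 194 204 13.5 [189 198 207]
scene 195 203 12.5 [204 209 219]
scene 195 202 12.0 [206 210 220]
scene 193 201 11.0 [195 203 210]
top 305 214 73.5 [118 123 194]
top 302 193 64.5 [161 198 244]
top 303 193 52.0 [113 137 177]
top 301 193 52.0 [180 218 251]
top 300 193 51.5 [180 219 251]
top 300 192 40.5 [161 174 208]
top 301 192 40.5 [161 174 208]
top 302 192 37.0 [148 160 191]
top 305 215 36.0 [172 178 211]
top 304 214 33.0 [103 107 138]
top 306 214 31.0 [202 202 233]
top 304 215 28.0 [105 109 135]
grip [(np.int32(27), array([285.89, 206.44]), array([ 0.5492, -0.1148,  0.117 ]))]
ptr [(np.int32(15), array([292.8, 192.6]), array([ 0.613 , -0.1519,  0.05  ]))]
```

```bash
cat > go.py <<'E'
from h import *
from scipy.spatial.transform import Rotation as Ro
def go(p,yaw):   # yaw = world direction of tool x, deg (tool down)
    o=ctrl.get_obs(); R=Ro.from_rotvec(o['tool_rot'])
    T=Ro.from_euler('z',yaw,degrees=True)*Ro.from_rotvec([np.pi,0,0])
    print('t',round(o['t'],2),'pos',np.round(o['tool_pos'],4),'F',np.round(o['contact_force'],1),'open',round(o['opening'],4))
    print('turn/8deg',np.round(np.degrees((R.inv()*T).as_rotvec())/8,3),' then shift/50mm',np.round(T.inv().apply(np.array(p)-o['tool_pos'])/.05,3))
E
python3 - <<'E'
from go import *
t=cap('top');s=cap('scene')
c=np.array([.5564,.2825,.131]);print(proj(t,c),proj(s,c))
for z in (.125,.13,.135): print(onz(t,190.6,207.76,z))
print('mark',onz(t,305,214.25,.085))
mk=onz(t,305,214.25,.085);print(proj(s,mk))
go([.5564,.2825,.20],6)
E
```

```text
[190.44714162 207.35778378] [335.64674507 165.69920549]
[0.55511545 0.28280426 0.125     ]
[0.55477559 0.28204356 0.13      ]
[0.55443574 0.28128286 0.135     ]
mark [ 0.51563657 -0.19705988  0.085     ]
[194.03791418 202.12426058]
t 0.7 pos [ 0.1496 -0.6068  0.2313] F [-0.4  0.1  0.2] open 0.0855
turn/8deg [ 0.    -0.     0.982]  then shift/50mm [  9.95  -16.838   0.627]
```

Emit:
play_rows:
  series:
    - [0.7,[0,0,0],[0,0,0.98]]
    - [0.7,[1,0,0],[0,0,0]]
    - [0.7,[1,-0.5,0],[0,0,0]]
    - [0.7,[1,-1,0],[0,0,0]]
    - [0.7,[1,-1,0],[0,0,0]]
    - [0.7,[0.8,-1,0],[0,0,0]]
    - [0.7,[0.8,-1,0],[0,0,0]]
    - [0.7,[0.8,-1,0],[0,0,0]]
  force: 20

```text
t: 1.7
tool_pos: [0.4271, -0.3146, 0.2316]
tool_rot: [3.137, 0.164, 0.001]
contact_force: [0.5, -1.3, 0.7]
opening: 0.0601
grip_force: 0.0
```

Emit:
play_rows:
  series:
    - [0.7,[0.8,-1,0],[0,0,0]]
    - [0.7,[0.7,-1,0],[0,0,0]]
    - [0.7,[0.5,-1,0],[0,0,0]]
    - [0.7,[0.5,-1,0],[0,0,0]]
    - [0.7,[0.5,-1,0],[0,0,0]]
    - [0.7,[0.3,-1,0],[0,0,0]]
    - [0.7,[0.2,-1,0],[0,0,0]]
    - [0.7,[0,-1,0],[0,0,0]]

```text
t: 2.7
tool_pos: [0.5578, 0.1002, 0.2314]
tool_rot: [-3.137, -0.165, -0.001]
contact_force: [-0.1, 0.6, -0.5]
opening: 0.06
grip_force: 0.0
```

```bash
python3 -c "
from go import *
go([.5555,.2825,.16],6)"
```

```text
t 2.7 pos [0.5578 0.1002 0.2314] F [-0.1  0.6 -0.5] open 0.06
turn/8deg [-0.    -0.003  0.003]  then shift/50mm [ 0.336 -3.631  1.428]
```

Emit:
play_rows:
  series:
    - [0.7,[0.3,-1,0],[0,0,0]]
    - [0.7,[0,-1,0],[0,0,0]]
    - [0.7,[0,-0.9,0],[0,0,0]]
    - [0.7,[0,-0.5,0.7],[0,0,0]]
    - [0.7,[0,0,0],[0,0,0]]
    - [0.7,[0,0,0],[0,0,0]]

```text
t: 3.45
tool_pos: [0.555, 0.2686, 0.1969]
tool_rot: [3.137, 0.164, 0.001]
contact_force: [0.2, -0.1, 0.6]
opening: 0.0596
grip_force: 0.0
```

```bash
python3 -c "
from go import *
go([.5555,.2825,.112],6)
t=cap('top');s=cap('scene')
cv2.imwrite('pics/c2.png',np.hstack([crop(s,290,120,80,90,5),crop(t,160,170,80,90,5)]))"
```

```text
t 3.45 pos [0.555  0.2686 0.1969] F [ 0.2 -0.1  0.6] open 0.0596
turn/8deg [ 0.003 -0.003  0.   ]  then shift/50mm [ 0.039 -0.276  1.698]
```

View pics/c2.png

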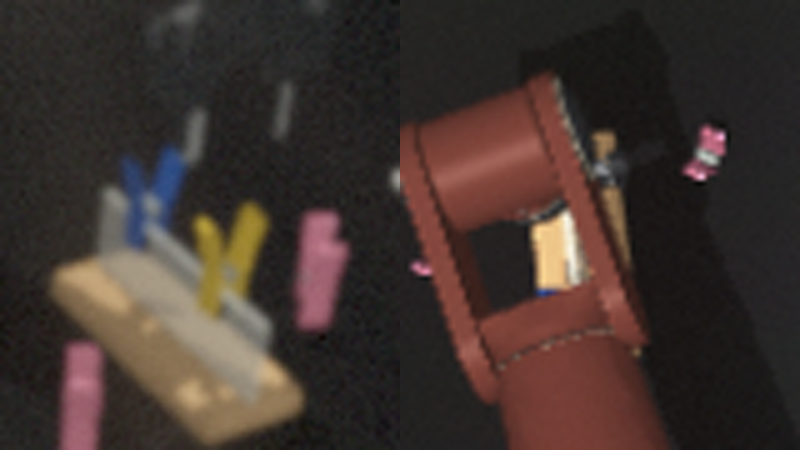

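The two fingers hang at scene (329,147) and (347,142), straddling the yellow clip at (335,170). I'll correct 14 mm in y, descend and pinch.

Emit:
play_rows:
  series:
    - [0.7,[0.04,-0.28,0.4],[0,0,0]]
    - [0.7,[0,0,0.5],[0,0,0]]
    - [0.7,[0,0,0.5],[0,0,0]]
    - [0.7,[0,0,0.3],[0,0,0]]
    - [0.7,[0,0,0],[0,0,0]]
    - [0,[0,0,0],[0,0,0]]
    - [0,[0,0,0],[0,0,0]]
    - [0,[0,0,0],[0,0,0]]
  force: 20

```text
t: 4.55
tool_pos: [0.5557, 0.2834, 0.1122]
tool_rot: [-3.137, -0.165, -0.002]
contact_force: [0.3, 0.5, 0.1]
opening: 0.0214
grip_force: 26.1
```

Emit:
play_rows:
  series:
    - [0,[0,0,0],[0,0,0]]
    - [0,[0,0,0],[0,0,0]]

```text
t: 4.8
tool_pos: [0.5552, 0.2832, 0.1114]
tool_rot: [-3.137, -0.165, -0.0]
contact_force: [-0.3, 0.7, -0.4]
opening: 0.0213
grip_force: 26.1
```

Emit:
play_rows:
  series:
    - [0,[0,0,-0.4],[0,0,0]]
    - [0,[0,0,-0.8],[0,0,0]]
    - [0,[0,0,-0.8],[0,0,0]]
    - [0,[0,0,0],[0,0,0]]

```text
t: 5.3
tool_pos: [0.5579, 0.2843, 0.2182]
tool_rot: [-3.134, -0.165, -0.016]
contact_force: [-0.3, 0.5, -1.0]
opening: 0.0214
grip_force: 26.1
```

```bash
python3 -c "
from go import *
go([.5156,-.197,.21],-.7)
s=cap('scene')
cv2.imwrite('pics/c3.png',crop(s,290,110,80,100,6))"
```

```text
t 5.3 pos [0.5579 0.2843 0.2182] F [-0.3  0.5 -1. ] open 0.0214
turn/8deg [-0.024 -0.074  0.84 ]  then shift/50mm [-0.729  9.635  0.165]
```

View pics/c3.png

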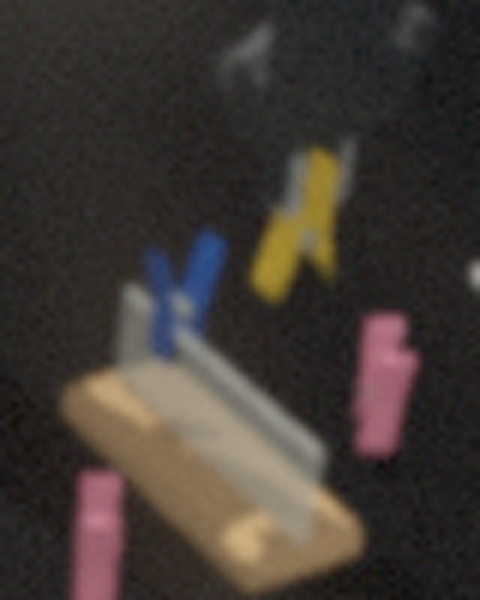

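The clip is held at scene (340,147), jaws open; the blue one stays put. Carry it to the rig.

Emit:
play_rows:
  series:
    - [0,[0,0.4,0],[0,0,0.42]]
    - [0,[0,0.8,0],[0,0,0.42]]
    - [0,[-0.1,1,0],[0,0,0]]
    - [0,[-0.1,1,0],[0,0,0]]
    - [0,[-0.1,1,0],[0,0,0]]
    - [0,[-0.1,1,0],[0,0,0]]
    - [0,[-0.1,1,0],[0,0,0]]
    - [0,[-0.1,1,0],[0,0,0]]

```text
t: 6.35
tool_pos: [0.5235, -0.0786, 0.2093]
tool_rot: [-3.141, 0.024, 0.005]
contact_force: [0.1, -0.2, -1.1]
opening: 0.0216
grip_force: 26.1
```

Emit:
play_rows:
  series:
    - [0,[0,0.9,0],[0,0,0]]
    - [0,[0,0.6,0],[0,0,0]]
    - [0,[0,0.3,0],[0,0,0]]
    - [0,[0,0,0],[0,0,0]]
    - [0,[0,0,0],[0,0,0]]

```text
t: 6.98
tool_pos: [0.5241, -0.1654, 0.2108]
tool_rot: [-3.141, 0.019, 0.001]
contact_force: [0.1, 0.2, -0.6]
opening: 0.0212
grip_force: 26.1
```

```bash
python3 -c "
from go import *
go([.5156,-.197,.112],-.7)"
```

```text
t 6.97 pos [ 0.5241 -0.1654  0.2108] F [ 0.1  0.2 -0.6] open 0.0212
turn/8deg [-0.006  0.005  0.003]  then shift/50mm [-0.163  0.635  1.976]
```

Emit:
play_rows:
  series:
    - [0,[-0.16,0.64,0.3],[0,0,0]]
    - [0,[0,0,0.7],[0,0,0]]
    - [0,[0,0,0.3],[0,0,0]]
    - [0,[0,0,0],[0,0,0]]
    - [0,[0,0,0],[0,0,0]]

```text
t: 7.6
tool_pos: [0.5169, -0.198, 0.1477]
tool_rot: [3.141, -0.018, 0.003]
contact_force: [1.1, 0.0, -0.5]
opening: 0.0211
grip_force: 26.1
```

```bash
python3 -c "
from go import *
go([.5156,-.197,.112],-.7)
s=cap('scene');t=cap('top')
cv2.imwrite('pics/c4.png',np.hstack([crop(s,160,150,80,90,5),crop(t,265,160,80,90,5)]))"
```

```text
t 7.6 pos [ 0.5169 -0.198   0.1477] F [ 1.1  0.  -0.5] open 0.0211
turn/8deg [ 0.007 -0.014  0.006]  then shift/50mm [-0.025 -0.019  0.714]
```

View pics/c4.png

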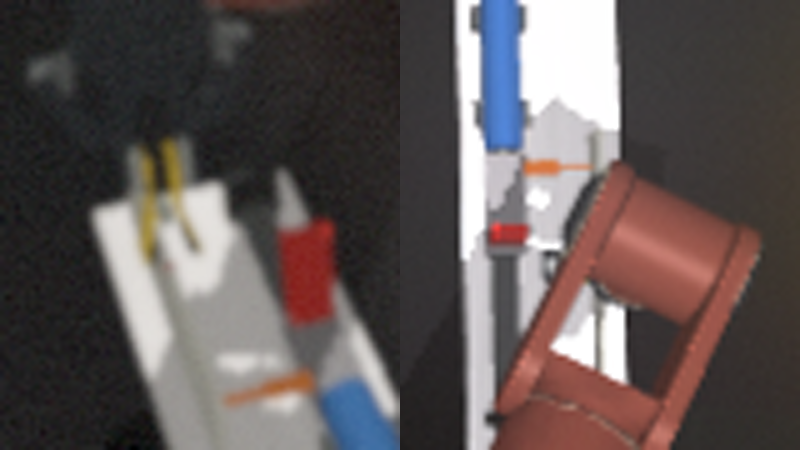

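The open jaws at scene (190,201)/(199,199) straddle the board edge just above the red line at (193,203). The top view is hidden by the arm. Descend and release.

Emit:
play_rows:
  series:
    - [0,[-0.02,-0.02,0.3],[0,0,0]]
    - [0,[0,0,0.4],[0,0,0]]
    - [0,[0,0,0],[0,0,0]]
    - [0,[0,0,0],[0,0,0]]

```text
t: 8.2
tool_pos: [0.5148, -0.1971, 0.1108]
tool_rot: [-3.141, 0.019, 0.001]
contact_force: [-0.5, -1.3, 0.5]
opening: 0.0211
grip_force: 26.1
```

Emit:
play_rows:
  series:
    - [0.3,[0,0,0],[0,0,0]]
    - [0.4,[0,0,0],[0,0,0]]
    - [0.5,[0,0,0],[0,0,0]]
    - [0.65,[0,0,0],[0,0,0]]
    - [0.65,[0,0,0],[0,0,0]]
    - [0.65,[0,0,0],[0,0,0]]

```text
t: 8.95
tool_pos: [0.515, -0.1971, 0.1114]
tool_rot: [-3.141, 0.019, -0.0]
contact_force: [0.6, -0.2, 0.6]
opening: 0.0555
grip_force: 0.0
```

Emit:
play_rows:
  series:
    - [0.65,[0,0,-0.5],[0,0,0]]
    - [0.65,[0,0,-0.8],[0,0,0]]
    - [0.65,[0,0,-0.8],[0,0,0]]
    - [0.65,[0,-1,0],[0,0,0]]
    - [0.65,[0,-1,0],[0,0,0]]
    - [0.65,[0,-1,0],[0,0,0]]
    - [0.65,[0,-1,0],[0,0,0]]
    - [0.65,[0,-1,0],[0,0,0]]

```text
t: 9.95
tool_pos: [0.5179, 0.0544, 0.2165]
tool_rot: [-3.142, 0.02, -0.001]
contact_force: [0.5, -0.3, 0.4]
opening: 0.0553
grip_force: 0.0
```

Emit:
play_rows:
  series:
    - [0.65,[0,0,0],[0,0,0]]

```text
t: 10.07
tool_pos: [0.5178, 0.0555, 0.2164]
tool_rot: [-3.141, 0.012, -0.0]
contact_force: [0.1, -1.1, 0.3]
opening: 0.0557
grip_force: 0.0
```

```bash
python3 - <<'E'
from m import *
s=avg('scene');t=avg('top',8)
cv2.imwrite('pics/c5.png',np.hstack([crop(s,160,150,80,90,5),crop(t,265,170,80,90,5)]))
i=t['color'].astype(int)[200:230,292:320]; b,g,r=i[...,0],i[...,1],i[...,2]
m=((r>80)&(b<.6*r)&(g>.7*r)).astype(np.uint8)
n,l,st,c=cv2.connectedComponentsWithStats(m)
for k in range(1,n): print(st[k,4],c[k]+[292,200],onz(t,*(c[k]+[292,200]),.125))
R=r-(g+b)/2
R[g>.7*r]*=1
for v,u in np.argwhere((r-g>20)&(abs(g-b)<15)): print('red',u+292,v+200,i[v,u])
E
```

```text
24 [310.29166667 213.83333333] [ 0.51492383 -0.21446111  0.125     ]
13 [303. 214.] [ 0.51513642 -0.18415053  0.125     ]
```

View pics/c5.png

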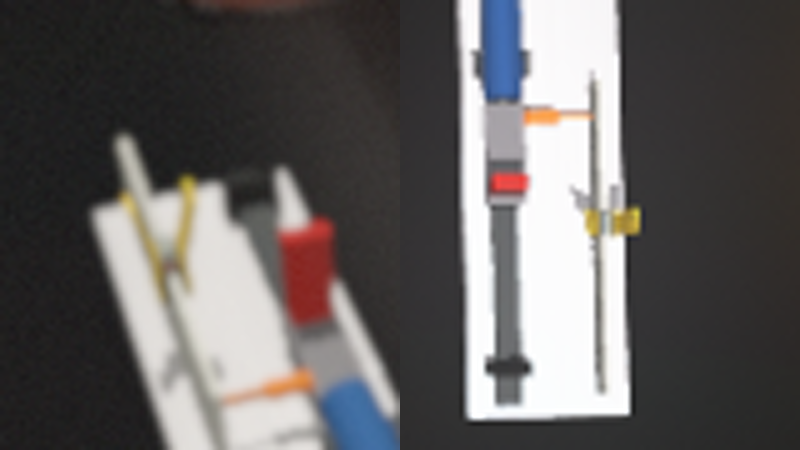

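The clip stands upright on the board at top (307,214), clip centre x ≈ 0.515 against the line's 0.5155. Next, the slide.

```bash
python3 - <<'E'
from go import *
im=cv2.imread('pics/top0.png').astype(int); i=im[210:219,303:308]; R=np.clip(i[...,2]-i[...,:2].mean(-1)-8,0,None); print(R.sum(1)); print('mark row',(R.sum(1)*np.arange(210,219)).sum()/R.sum())
t=cap('top'); i=t['color'].astype(int); r=i[...,2];g=i[...,1];b=i[...,0]
i=i[200:213,280:294]; W=np.clip(i[...,2]-i[...,:2].mean(-1)-60,0,None); v,u=np.mgrid[200:213,280:294]; c=((W*u).sum()/W.sum(),(W*v).sum()/W.sum()); print('grip',c,onz(t,*c,.117))
print(np.round(ctrl.get_obs()['q'],2)); go([.5495,-.116,.16],89.3); go([.5495,-.116,.16],-90.7)
E
```

```text
[  0.    0.    0.   10.  113.5  58.    0.    0.    0. ]
mark row 214.26446280991735
grip (np.float64(286.4082474226804), np.float64(205.96262886597938)) [ 0.55118212 -0.11704241  0.117     ]
[-0.04 -0.19  1.87  0.    1.46  1.54]
t 10.72 pos [0.5181 0.0526 0.2163] F [-0.4  0.4  0.6] open 0.0554
turn/8deg [ -0.     -0.    -11.254]  then shift/50mm [-3.363  0.669  1.126]
t 10.72 pos [0.5181 0.0526 0.2163] F [-0.4  0.4  0.6] open 0.0554
turn/8deg [-0.     0.    11.246]  then shift/50mm [ 3.363 -0.669  1.126]
```

Emit:
play_rows:
  series:
    - [0.6,[0,0,0],[0,0,-1]]
    - [0.6,[0,0,0],[0,0,-1]]
    - [0.6,[0,0,0],[0,0,-1]]
    - [0.6,[0,0,0],[0,0,-1]]
    - [0.6,[0,0,0],[0,0,-1]]
    - [0.6,[0,0,0],[0,0,-1]]
    - [0.6,[0,0,0],[0,0,-1]]
    - [0.6,[0,0,0],[0,0,-1]]

```text
t: 11.72
tool_pos: [0.518, 0.0528, 0.2163]
tool_rot: [-2.671, -1.654, 0.0]
contact_force: [0.1, 0.4, 0.6]
opening: 0.0514
grip_force: 0.0
```

Emit:
play_rows:
  series:
    - [0.6,[0,0,0],[0,0,-1]]
    - [0.6,[0,0,0],[0,0,-1]]
    - [0.6,[0,0,0],[0,0,-1]]
    - [0.6,[-0.5,0.3,0],[0,0,-0.25]]
    - [0.6,[-1,0.3,0],[0,0,0]]
    - [0.6,[-0.9,0,0],[0,0,0]]
    - [0.6,[-0.7,0,0],[0,0,0]]
    - [0.6,[0,0,0],[0,0,0]]

```text
t: 12.72
tool_pos: [0.5452, -0.105, 0.2163]
tool_rot: [-2.239, -2.204, 0.0]
contact_force: [-0.4, -0.2, 0.2]
opening: 0.0513
grip_force: 0.0
```

```bash
python3 -c "
from go import *
go([.550,-.1165,.074],89.3)"
```

```text
t 12.72 pos [ 0.5452 -0.105   0.2163] F [-0.4 -0.2  0.2] open 0.0513
turn/8deg [-0.001  0.001 -0.026]  then shift/50mm [-0.229  0.1    2.845]
```

Emit:
play_rows:
  series:
    - [0.6,[-0.23,0.1,0.4],[0,0,0]]
    - [0.6,[0,0,0.8],[0,0,0]]
    - [0.6,[0,0,0.8],[0,0,0]]
    - [0.6,[0,0,0.6],[0,0,0]]
    - [0.6,[0,0,0.25],[0,0,0]]
    - [0.6,[0,0,0],[0,0,0]]

```text
t: 13.48
tool_pos: [0.5494, -0.1139, 0.0725]
tool_rot: [-2.233, -2.207, 0.002]
contact_force: [0.3, -0.4, 0.6]
opening: 0.0512
grip_force: 0.0
```

Emit:
play_rows:
  series:
    - [0,[0,0,0],[0,0,0]]
    - [0,[0,0,0],[0,0,0]]
    - [0,[0,0,0],[0,0,0]]
    - [0,[0,0,0],[0,0,0]]
    - [0,[0,0,0],[0,0,0]]
  force: 60

```text
t: 14.1
tool_pos: [0.5517, -0.1149, 0.0756]
tool_rot: [2.233, 2.206, 0.003]
contact_force: [3.3, 0.8, 6.0]
opening: 0.0131
grip_force: 60.0
```

```bash
python3 - <<'E'
from go import *
go([.4555,-.1165,.074],89.3)
t=cap('top'); i=t['color'].astype(int)[180:205,285:312]; r=i[...,2];g=i[...,1];b=i[...,0]
m=(r>100)&(g<.8*r)&(g>.4*r)&(b<.6*r); p=np.argwhere(m); c=p.mean(0)[::-1]+[285,180]; print(len(p),c,onz(t,*c,.05))
E
```

```text
t 14.1 pos [ 0.5517 -0.1149  0.0756] F [3.3 0.8 6. ] open 0.0131
turn/8deg [ 0.026  0.006 -0.001]  then shift/50mm [-0.055 -1.923  0.032]
251 [294.70119522 198.74103586] [ 0.58592813 -0.15913234  0.05      ]
```

Emit:
play_rows:
  series:
    - [0,[0,-0.2,0],[0,0,0]]
    - [0,[0,-0.3,0],[0,0,0]]
    - [0,[0,-0.3,0],[0,0,0]]
    - [0,[0,-0.3,0],[0,0,0]]
    - [0,[0,-0.3,0],[0,0,0]]
    - [0,[0,-0.3,0],[0,0,0]]
    - [0,[0,-0.2,0],[0,0,0]]
    - [0,[0,0,0],[0,0,0]]

```text
t: 15.15
tool_pos: [0.457, -0.1138, 0.0756]
tool_rot: [2.232, 2.204, 0.006]
contact_force: [8.4, 0.9, 3.2]
opening: 0.0131
grip_force: 59.8
```

Emit:
play_rows:
  series:
    - [0,[0,0,0],[0,0,0]]
    - [0,[0,0,0],[0,0,0]]

```text
t: 15.4
tool_pos: [0.4574, -0.1138, 0.0756]
tool_rot: [2.232, 2.204, 0.006]
contact_force: [9.1, 1.3, 2.9]
opening: 0.0131
grip_force: 59.9
```

```bash
cat > p.py <<'E'
from m import *
import sys
from go import go
go([.455,-.1165,.074],89.3)
s=avg('scene');t=avg('top')
cv2.imwrite(f'pics/{sys.argv[1]}.png',np.hstack([crop(s,160,150,80,90,5),crop(t,265,170,80,90,5)]))
for n,d,(x0,y0,x1,y1) in(('top',t,(290,185,306,222)),('scene',s,(190,190,235,240))):
    i=d['color'].astype(int)[y0:y1,x0:x1]; r=i[...,2];g=i[...,1];b=i[...,0]
    m=(r>120)&(g<.75*r)&(g>.45*r)&(b<.5*r)&(r-g>50); p=np.argwhere(m)
    if len(p): c=p.mean(0)[::-1]+[x0,y0]; print(n,len(p),c,onz(d,*c,.05), (p[:,::-1]+[x0,y0]).tolist()[:30])
E
python3 p.py c6
```

```text
t 15.4 pos [ 0.4574 -0.1138  0.0756] F [9.1 1.3 2.9] open 0.0131
turn/8deg [ 0.045  0.007 -0.003]  then shift/50mm [-0.054 -0.048  0.031]
top 17 [293.05882353 214.82352941] [ 0.5162614  -0.14933434  0.05      ] [[291, 214], [292, 214], [293, 214], [294, 214], [295, 214], [296, 214], [290, 215], [291, 215], [292, 215], [293, 215], [294, 215], [295, 215], [296, 215], [297, 215], [290, 216], [291, 216], [292, 216]]
scene 24 [211.25  203.625] [ 0.50086529 -0.13994722  0.05      ] [[212, 191], [214, 192], [217, 192], [210, 195], [217, 195], [214, 196], [215, 196], [212, 206], [213, 206], [209, 207], [210, 207], [211, 207], [212, 207], [213, 207], [207, 208], [208, 208], [209, 208], [210, 208], [211, 208], [212, 208], [213, 208], [206, 209], [207, 209], [208, 209]]
```

View pics/c6.png

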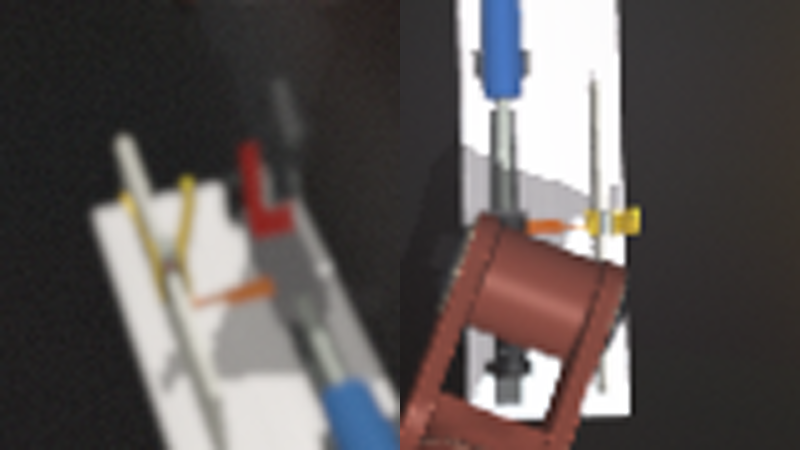

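The pointer is near the line: top (293,214.8) against the line's row 214.3 (at different heights). The clip is undisturbed at (307,214). I'll measure the tip column by column.

```bash
cat > q.py <<'E'
from m import *
def cols(d,im,y0,y1):
    for u in range(291,304):
        c=im[y0:y1,u].astype(float); w=np.clip(c[:,2]-c[:,0]-15,0,None)
        if w.sum()>30: v=(w*np.arange(y0,y1)).sum()/w.sum(); print(u,round(v,2),int(w.sum()),np.round(onz(d,u,v,.05)[:2],4))
t=avg('top',8)
cols(t,cv2.imread('pics/top0.png'),187,199); print(); cols(t,t['color'],208,221)
E
python3 q.py
python3 - <<'E'
from m import *
t=cap('top'); im=cv2.imread('pics/top0.png').astype(int)
g=im.sum(-1)
# board top edge line (dark) and base edges: direction of rig
pts=[]
for v in range(186,246,2):
    w=np.clip(600-g[v,300:310],0,None); 
    if w.sum()>0: pts.append(onz(t,300+(w*np.arange(10)).sum()/w.sum(),v,.085)[:2])
pts=np.array(pts); print(np.round(np.polyfit(pts[:,0],pts[:,1],1),4)); 
m=(im[...,2]>0).astype(np.uint8)
E
```

```text
291 192.92 371 [ 0.6118 -0.144 ]
292 192.88 385 [ 0.6119 -0.1484]
293 192.8 416 [ 0.6121 -0.1527]
294 192.81 419 [ 0.6119 -0.1571]
295 192.86 408 [ 0.6116 -0.1614]
296 192.84 289 [ 0.6115 -0.1658]
297 192.7 102 [ 0.612  -0.1701]
298 192.64 83 [ 0.6121 -0.1745]
299 192.64 83 [ 0.612  -0.1789]
300 192.64 86 [ 0.6119 -0.1832]
301 192.64 87 [ 0.6117 -0.1876]
302 192.71 96 [ 0.6113 -0.1919]
303 192.82 61 [ 0.6107 -0.1962]

291 215.95 429 [ 0.5116 -0.1402]
292 215.9 401 [ 0.5117 -0.1446]
293 215.82 388 [ 0.5119 -0.1489]
294 215.59 387 [ 0.5128 -0.1533]
295 215.46 364 [ 0.5132 -0.1576]
296 215.42 322 [ 0.5133 -0.162 ]
297 215.54 191 [ 0.5126 -0.1663]
298 216.11 79 [ 0.51   -0.1705]
299 215.09 53 [ 0.5143 -0.175 ]
300 215.0 38 [ 0.5146 -0.1794]
301 214.58 64 [ 0.5163 -0.1838]
302 213.77 350 [ 0.5197 -0.1882]
303 214.2 586 [ 0.5177 -0.1925]
[-0.0912 -0.1499]
```

```bash
python3 - <<'E'
from m import *
t=avg('top',8); i=t['color'].astype(int)
for v in range(210,220): print(v,[(tuple(int(x) for x in i[v,u])) for u in (292,294,296,298,299,300)])
im=cv2.imread('pics/top0.png')
print([(v,im[v,298].tolist()) for v in range(190,196)])
print(np.round(ctrl.get_obs()['tool_pos'],4))
E
```

```text
210 [(186, 182, 185), (186, 183, 187), (185, 181, 184), (184, 180, 183), (184, 181, 185), (185, 181, 184)]
211 [(186, 182, 185), (187, 183, 186), (185, 181, 184), (184, 180, 183), (184, 180, 184), (185, 181, 185)]
212 [(186, 182, 185), (187, 182, 186), (185, 181, 185), (184, 180, 183), (184, 180, 184), (185, 181, 185)]
213 [(169, 171, 187), (168, 169, 188), (169, 170, 186), (184, 180, 184), (197, 193, 197), (223, 220, 222)]
214 [(76, 119, 191), (55, 106, 193), (73, 116, 192), (168, 170, 185), (214, 214, 223), (251, 251, 253)]
215 [(54, 105, 193), (53, 104, 191), (56, 105, 189), (115, 139, 188), (142, 163, 209), (193, 218, 246)]
216 [(92, 120, 187), (104, 127, 189), (107, 127, 180), (197, 194, 196), (240, 239, 239), (254, 254, 254)]
217 [(145, 143, 152), (172, 169, 174), (186, 182, 186), (228, 226, 227), (254, 254, 254), (254, 254, 254)]
218 [(55, 59, 94), (96, 97, 116), (170, 167, 173), (234, 232, 233), (254, 254, 254), (254, 254, 254)]
219 [(58, 64, 105), (55, 60, 97), (84, 86, 110), (234, 233, 236), (251, 251, 251), (254, 253, 253)]
[(190, [251, 250, 251]), (191, [246, 245, 247]), (192, [165, 177, 210]), (193, [183, 220, 251]), (194, [251, 251, 252]), (195, [252, 251, 252])]
[ 0.4575 -0.1138  0.0756]
```

Emit:
play_rows:
  series:
    - [0,[0,-0.02,0],[0,0,0]]
    - [0,[0,0,0],[0,0,0]]
    - [0,[0,0,0],[0,0,0]]
    - [0,[0,0,0],[0,0,0]]

```text
t: 17.15
tool_pos: [0.4565, -0.1138, 0.0756]
tool_rot: [2.232, 2.204, 0.006]
contact_force: [8.0, 1.7, 3.5]
opening: 0.0132
grip_force: 60.0
```

```bash
python3 - <<'E'
from m import *
t=avg('top',8); i=t['color'].astype(float)
for u in range(291,301):
    c=i[212:217,u]; w=np.clip(c[:,2]-c[:,0]-4,0,None); v=(w*np.arange(212,217)).sum()/w.sum(); print(u,round(v,2),np.round(onz(t,u,v,.05)[0],4))
o=ctrl.get_obs(); print(o['t'],np.round(o['tool_pos'],4),o['grip_force'])
E
```

```text
291 215.04 0.5156
292 214.99 0.5157
293 214.9 0.5159
294 214.89 0.5158
295 214.89 0.5157
296 214.88 0.5156
297 214.88 0.5155
298 214.84 0.5155
299 214.81 0.5156
300 214.64 0.5161
17.55 [ 0.4566 -0.1138  0.0756] 59.95692729949951
```

The pointer is at x ≈ 0.5156 and the line is at 0.5156. Handing in.

```bash
python3 -c "
from station import ctrl
print(ctrl.finish_job())"
```

```text
the job is handed in; nothing more can be done
None
```

The job is handed in: the yellow clip stands on the board within about 1 mm of the red line, and the slide is held out with its pointer on the line to within about 1 mm, both measured from the camera images; the hand-in reported no verdict.

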